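# Gauge a waveguide flange gap with a taper gauge

## Robot

A 6-joint arm with a two-finger parallel gripper is mounted at the origin on the work surface. World frame = base frame: x ahead of the robot, y to its left, z up, the work surface at z = 0. Lengths are in m, angles in rad, forces in N, time in s.
With the tool pointing down it reaches from about 0.25 to 0.775 m from the base axis. Payload 4 kg.
Tool frame: the origin (TCP) lies midway between the tips of the shut fingers; the grasp point (between the pads) lies 19 mm behind it; y points along the fingers, x is the direction in which the jaws open and shut, and the axes are right-handed (so a half turn about y gives the same grasp; the last joint's range is limited). The gripper opens to 94 mm and grips with 3 to 60 N. Pads are 16 mm wide; open, the fingers measure 119 mm over their backs; the gripper's body (75 mm by 177 mm) begins 78 mm behind the grasp point.
Start: joints at [1.135, 0.087, 1.371, -0, 1.684, -0.103], TCP at [0.18, 0.52, 0.206] pointing down, gripper open.
Joint ranges: [-3.1, 3.1], [-0.76, 2.03], [0.27, 2.55], [-1.08, 4.22], [0.17, 2.65], [-2.57, 2.57]. Speed limits (rad/s): [2.79, 2.79, 3.14, 3.14, 3.14, 3.14].

## Interface

Orientations are given as [roll, pitch, yaw] about the fixed x, y, z axes, in that order (R = Rz(yaw) Ry(pitch) Rx(roll)).
In Python, from bench import robot, snapshot, camera_info, ticket gives the robot as it stands.
- The arm moves only by the shell command python3 -m creep 'ROWS'. ROWS is JSON, a list of rows, each an object with "slide": the shift along the tool's x, y, z in mm, a list of three; "roll": the turn about the tool's y in degrees; "grip": the closure, from 0 (fully open) to 1 (shut). In form: [{"slide": [x, y, z], "roll": roll, "grip": grip}, ...]. A call has 1 to 20 rows; each row is the pose to reach, as a shift and turn from the pose commanded when the call began, along the tool's axes at that moment; what a row does not reach only later rows make up. A row lasts 1/12 s, in which the tool goes at most 41.7 mm and 7.16 degrees, less where a joint would pass 70% of its speed; a pose out of reach is approached as far as the arm can. A call with a gripper value outside its range is refused whole. The fingers move at their own pace and stop on an object; the grip force is fixed at half the most. Time passes only in rows, so rows that repeat a pose let the fingers close. It gives the time, the measured TCP pose, the force and the opening at its end, in the units of the state.
- robot.get_obs(): the state, without advancing time (a new reading comes with each control period).
- snapshot(name): name is "scene" or "top"; returns the picture (384x512x3 uint8, red, green, blue); there is no depth.
- camera_info(name): a dict with "fx", "fy", "cx", "cy" (pixels), "cam_to_world" (4x4, takes a point from camera to world coordinates). Camera axes: x right, y down, z forward; pixel columns grow to the right and rows downward; lengths in m; the calibration is good to about 2 mm. A picture is of the moment at which its call begins. camera_info takes no time and is no camera call.
- ticket.close_job(): hands the job in, once; it reports no verdict.
The state is a dict: "time": time; "joint_positions": joint angles; "qvel": joint speeds; "joint_torque": joint torques, N m; "tool_pos": TCP position; "ee_rot": TCP orientation; "wrist_force": force on the tool from outside, world axes, zero at the start; "wrist_torque": the same for the moment, N m; "width": finger opening in m.
Only numpy, scipy, OpenCV 4.12 (cv2) and the standard library are available. Lean on these libraries where they do the work, as an engineer would, in place of code of your own. Each camera call takes 0.05 s, during which the arm holds its last target.

## Task

Lift the taper gauge straight out of its stand, turn it so that its pointer tab faces the index post of the waveguide bench, and slide its blade upright down into the gap between the two sprung flanges until it drags snugly on both of them, without wedging them hard apart or reaching the bench base. Finish while still holding the gauge still at that depth with the gripper; do not let go. Leave the other things on the table where they are.

Things in the scene. Friction and masses are not known exactly. Their poses are not given: they have to be found in the camera images.
- gauge: Taper gauge, about 0.12 kg, hanging upright in the stand by its collar, tip 12 mm above the table. Origin: centre of the blade's lower (tip) edge, z up. Steel blade 80 mm long, 24 mm wide (x); thickness (y) 2.5 mm at the tip, 13.7 mm at 80 mm, tapering evenly on both faces. Collar 40 (x) x 26 (y) mm at z 80 to 84 mm.
- tab (a point): End of the gauge's pointer tab, which sticks out of one narrow side of the collar along the gauge's +x: at x 35, y 0, z 84 mm in the gauge's frame (tab 6 mm wide, turned up to z 92 mm at its end).
- grip (a point): Point to grip, on the gauge's axis 108 mm above the tip, in the grey handle: 30 (x) x 16 (y) mm, z 84 to 130 mm in the gauge's frame. Grip across the 16 mm (along the gauge's y).
- stand: Black gauge stand, base 90 (x) x 74 (y) mm, 92 mm high, fixed to the table; origin at the centre of its underside. In its top plate (10 mm thick) is an upright hole 28 (x) x 17 (y) mm on its axis, in which the blade hangs with play.
- bench: Waveguide clamp bench, fixed: dark base 110 (x) x 170 (y) x 12 mm, origin at the centre of its underside, z up. Two upright aluminium flange plates, 64 mm wide (x), 8 mm thick, tops (rounded, radius 4 mm) 84 mm above the table, face one another across a gap open at the top, near the plane y = 0; it is 4.4 to 6.2 mm wide, different every time. This body carries the +y flange.
- post (a point): Tip of the round steel index post (10 mm thick, 84 mm high) that stands on the bench base at the end of the gap, 47 mm from the bench origin along the bench's +x. The gauge's tab must point towards it.
- carriage: Grey guide block and flange of the bench's -y side; its axes and origin are those of the bench, shifted up to 0.9 mm along y, which sets the gap.
- flange_a (a joint): How far the +y flange is pushed back from the gap, m (0 at rest, positive outward). Each flange is sprung towards the gap: it gives way at about 0.6 N, then 2 N per mm, to a stop at 8 mm. Snug: both pushed back about 1 to 3 mm, the blade then taking a downward push of about 4 to 8 N (6 is good), its tip 30 to 62 mm below the flange tops. Forced: 4.2 mm or more on either.
- flange_b (a joint): How far the -y flange is pushed back from the gap, m (0 at rest, positive outward); sprung like the other.
- mouth_a (a point): Top of the +y flange: middle of its width, in the plane of its face towards the gap, 84 mm above the table.
- mouth_b (a point): Top of the -y flange: middle of its width, in the plane of its face towards the gap, 84 mm above the table.
- adapter: Bystander: small upright brass coaxial adapter, 18 mm wide, 32 mm high; origin on its underside. Leave it alone.
- attenuator: Bystander: upright steel attenuator barrel, 22 mm wide, 42 mm high; origin on its underside. Leave it alone.
- dummy_load: Bystander: upright black finned dummy load, 48 mm wide, 74 mm high; origin on its underside. Leave it alone.
- module: Bystander: red instrument box, 70 x 120 x 45 mm; origin on its underside. Leave it alone.
- short_plate: Bystander: flat aluminium plate with four holes, 64 x 64 x 8 mm, lying on the table; origin on its underside. Leave it alone.
- wrench: Bystander: open wrench lying on the table; origin on its underside. Leave it alone.
- screwdriver: Bystander: screwdriver lying on the table; origin on its underside. Leave it alone.
- tray: Bystander: grey divided open tray, 100 x 160 x 30 mm; origin on its underside. Leave it alone.

How it is judged:
On the way, in this order (a step that is already met when the one before it is completed fails the run):
1. the gauge is lifted out of the stand, its tip above the stand's top (height (world z) of gauge above 0.095 m), for 0.1 s.
2. the blade tip enters the gap from above with the tab towards the post (x of tab in the frame of bench above 0.015 m and y of tab in the frame of bench between -0.012 and 0.012 m and x of gauge in the frame of bench between -0.015 and 0.015 m and y of gauge in the frame of bench between -0.006 and 0.006 m and z of gauge in the frame of bench below 0.078 m and angle between gauge's own z axis and vertical below 0.15 rad), for 0.1 s.
At the end, for the whole second after the job is handed in: Gripped (over 2 N) and still (under 10 mm/s), upright within 0.12 rad, tab end on the post side within 12 mm of the gap plane, tip within 15 mm of mid-width, 15 mm or more below the flange tops and off the base; over 1 N on each flange, neither pushed back 4.2 mm (x of tab in the frame of bench above 0.015 m and y of tab in the frame of bench between -0.012 and 0.012 m and x of gauge in the frame of bench between -0.015 and 0.015 m and y of gauge in the frame of bench between -0.006 and 0.006 m and z of gauge in the frame of bench between 0.014 and 0.069 m and angle between gauge's own z axis and vertical below 0.12 rad and contact force between gauge and bench above 1 N and contact force between gauge and carriage above 1 N and value of joint each of flange_a, flange_b below 0.0042 m and contact force between gauge and the fingers above 2 N and linear speed of gauge below 0.01 m/s); the arm keeps its last pose, push and grip.
It fails at once if a flange was forced back more than 6 mm (value of joint any of flange_a, flange_b above 0.006 m).
It fails at once if a bystander was moved more than 30 mm (distance of any of adapter, attenuator, dummy_load, module, short_plate, wrench, screwdriver, tray from where it was at the start of the episode above 0.03 m).
It also fails if it takes over 45 s, if anything falls off the work surface, if the arm or the gripper's body presses on something with over 40 N, if the wrist force passes 120 N, or if a joint passes its speed limit or range.

## Working session

There is one attempt and no reset: what is moved stays moved. The work goes in short steps, Python scripts to look and compute and a shell command to move; the robot and the scene stay as the last step left them, time stands still between calls to the robot, and variables do not carry over. Pictures are saved under pics/ and viewed, and the job is handed in when it is done.

```bash
mkdir -p pics; ls; python3 - <<'E'
from bench import robot,snapshot,camera_info
import cv2,numpy as np
for n in("scene","top"):
    im=snapshot(n); cv2.imwrite(f"pics/{n}0.png",im[:,:,::-1])
    c=camera_info(n); print(n,c["fx"],c["fy"],c["cx"],c["cy"]); print(np.round(c["cam_to_world"],4))
print(robot.get_obs())
E
```

```text
pics
scene 455.1400827933177 455.1400827933177 251.21579120451105 194.45801404369982
[[ 0.8026  0.45   -0.3916  1.1008]
 [ 0.5965 -0.5938  0.54   -0.7347]
 [ 0.0105 -0.667  -0.745   1.1348]
 [ 0.      0.      0.      1.    ]]
top 384.2973151052625 384.2973151052625 261.68477679782745 185.29168584416593
[[-0.0731 -0.9758  0.2061  0.2755]
 [-0.9973  0.0707 -0.0192  0.0136]
 [ 0.0042 -0.2069 -0.9783  1.3847]
 [ 0.      0.      0.      1.    ]]
{'time': 0.1, 'joint_positions': array([ 1.13486915e+00,  8.78760568e-02,  1.37207536e+00,  4.82362003e-06,
        1.68360894e+00, -1.03061296e-01]), 'qvel': array([ 0.0003179 , -0.00176943, -0.00357784,  0.00266443, -0.00015804,
       -0.00138596]), 'joint_torque': array([ 2.49408375e-03, -3.41249943e+01, -3.03302372e+01,  7.20488140e-02,
        3.03765445e-02, -6.88349678e-05]), 'tool_pos': array([0.17948896, 0.51937027, 0.20443806]), 'ee_rot': array([-1.57058912,  0.00195677,  1.23793119]), 'wrist_force': array([-0.28194189, -0.08289027, -0.44683313]), 'wrist_torque': array([ 0.04306612, -0.0382727 , -0.02837568]), 'width': 0.0939879838889077}
```

View pics/scene0.png

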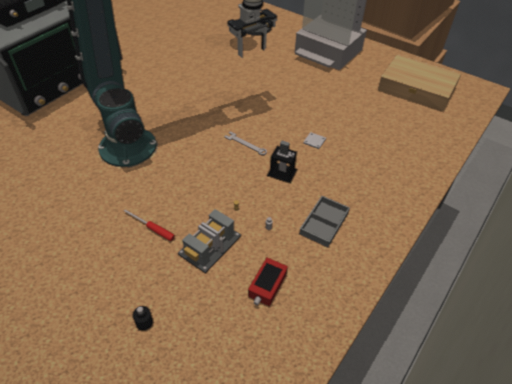

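View pics/top0.png

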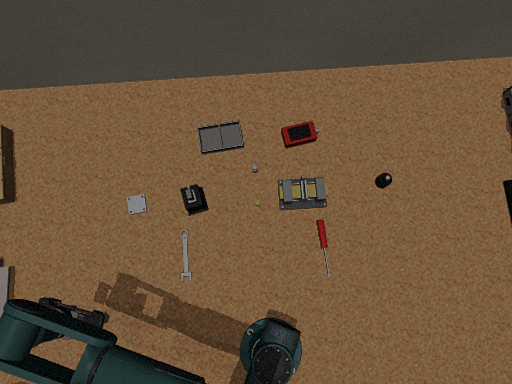

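The scene view shows the stand with gauge at about (284,160) and the bench at about (210,240). In the top view they are at about (194,198) and (303,193). Next I'll zoom in.

```bash
python3 - <<'E'
import cv2,numpy as np
s=cv2.imread("pics/scene0.png");t=cv2.imread("pics/top0.png")
def crop(im,x,y,w,h,k): return cv2.resize(im[y:y+h,x:x+w],None,fx=k,fy=k,interpolation=cv2.INTER_CUBIC)
a=np.hstack([crop(s,260,130,50,56,8),crop(t,170,170,50,56,8)]);cv2.imwrite("pics/g0.png",a)
a=np.hstack([crop(s,170,205,75,70,5),crop(t,270,165,75,70,5)]);cv2.imwrite("pics/b0.png",a)
E
```

```text
(no output)
```

View pics/g0.png

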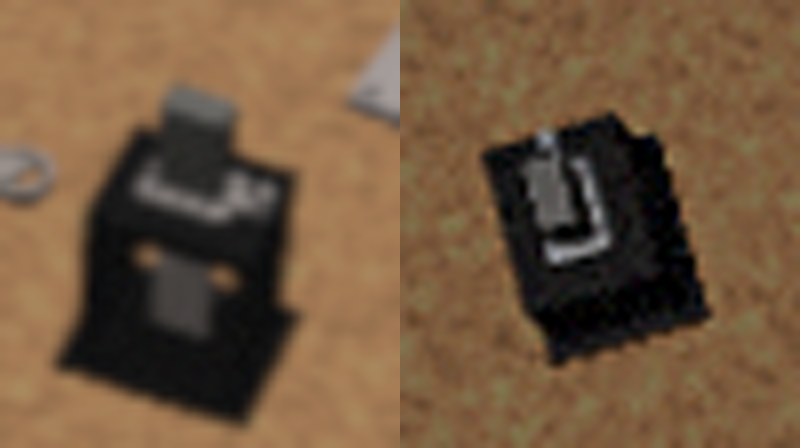

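View pics/b0.png

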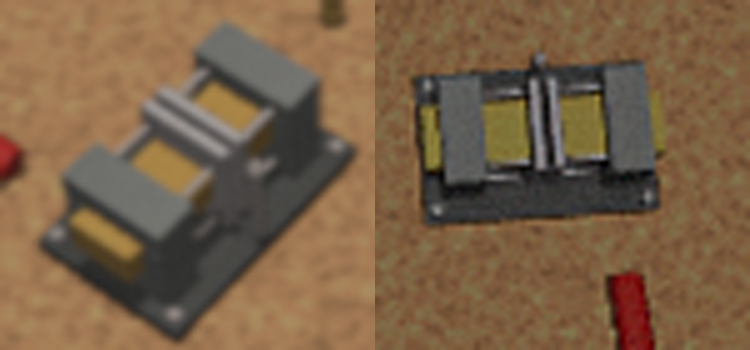

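```bash
cat > h.py <<'E'
import cv2,numpy as np
from bench import robot,snapshot,camera_info
def ray(n,u,v):
    c=camera_info(n);T=np.array(c["cam_to_world"])
    d=T[:3,:3]@np.array([(u-c["cx"])/c["fx"],(v-c["cy"])/c["fy"],1.]);return T[:3,3],d
def onz(n,u,v,z):
    o,d=ray(n,u,v);return o+d*(z-o[2])/d[2]
def proj(n,p):
    c=camera_info(n);T=np.array(c["cam_to_world"]);q=T[:3,:3].T@(np.array(p)-T[:3,3]);return c["fx"]*q[0]/q[2]+c["cx"],c["fy"]*q[1]/q[2]+c["cy"]
def tri(a,b):
    (o1,d1),(o2,d2)=ray("scene",*a),ray("top",*b)
    A=np.c_[d1,-d2];s=np.linalg.lstsq(A,o2-o1,rcond=None)[0]
    p,q=o1+s[0]*d1,o2+s[1]*d2;return (p+q)/2,np.linalg.norm(p-q)
def zoom(im,x,y,w,h,k,f,grid=5):
    # rgb or bgr in -> file, ticks every grid px (pixel centres at integer coords)
    M=np.float32([[k,0,-x*k],[0,k,-y*k]])
    o=cv2.warpAffine(im,M,(w*k,h*k),flags=cv2.INTER_CUBIC)
    o=np.clip(o.astype(float)*1.5,0,255).astype(np.uint8)
    for i in range(x,x+w,grid):
        cv2.line(o,((i-x)*k,0),((i-x)*k,8),(0,0,255),1);cv2.putText(o,str(i),((i-x)*k,20),0,.38,(0,0,255),1)
    for j in range(y,y+h,grid):
        cv2.line(o,(0,(j-y)*k),(8,(j-y)*k),(0,0,255),1);cv2.putText(o,str(j),(10,(j-y)*k+4),0,.38,(0,0,255),1)
    if f: cv2.imwrite(f,o)
    return o
E
python3 - <<'E'
from h import *
s=cv2.imread("pics/scene0.png");t=cv2.imread("pics/top0.png")
cv2.imwrite("pics/g1.png",np.hstack([zoom(s,264,136,40,48,10,None),zoom(t,176,176,38,48,10,None)]))
cv2.imwrite("pics/b1.png",np.hstack([zoom(s,176,206,66,66,6,None),zoom(t,275,170,60,66,6,None)]))
E
```

```text
(no output)
```

View pics/g1.png

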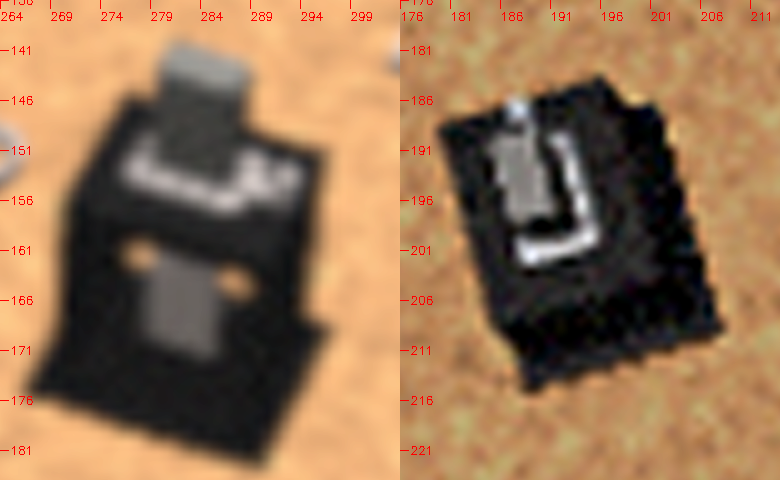

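View pics/b1.png

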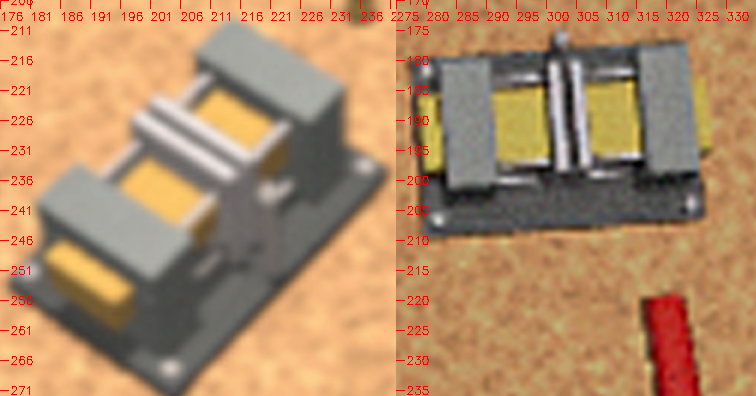

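```bash
python3 - <<'E'
from h import *
np.set_printoptions(precision=4,suppress=True)
print("handle top",tri((284.7,142.5),(188.0,193.8)), onz("top",188,193.8,.142),onz("scene",284.7,142.5,.142))
print("tab",tri((293.2,153.2),(187.8,186.8)),onz("top",187.8,186.8,.104),onz("scene",293.2,153.2,.104))
# stand base corners
a=[onz("scene",264+x/10,136+y/10,0.0) for x,y in((25,390),(265,468),(330,328))]
b=[onz("top",176+(x-400)/10,176+y/10,0.0) for x,y in((525,393),(722,327))]
print(np.array(a),np.array(b))
f=lambda p,q:(np.linalg.norm(q-p),np.degrees(np.arctan2(*(q-p)[[1,0]])))
print(f(a[0],a[1]),f(a[1],a[2]),f(b[0],b[1]))
print("stand c",(a[0]+a[2])/2)
# stand top plate z=.092 in top: (440,125),(600,75),(490,325)
c=[onz("top",176+(x-400)/10,176+y/10,0.092) for x,y in((440,125),(603,75),(492,325))];print(f(c[0],c[1]),f(c[0],c[2]))
# bench
print("post",tri((221.3,237),(302.3,176.3)),onz("top",302.3,176.3,.084),onz("scene",221.3,237,.084))
d=[onz("top",275+(x-396)/6,170+y/6,.012) for x,y in((413,58),(428,238),(705,214))]
print(np.array(d),f(d[0],d[1]),f(d[1],d[2]))
e=[onz("scene",176+x/6,206+y/6,.012) for x,y in((10,280),(175,393),(386,175))]
print(np.array(e),f(e[0],e[1]),f(e[1],e[2]),"c",(e[0]+e[2])/2,"ctop",(d[0]+d[2])/2)
E
```

```text
handle top (array([0.5279, 0.2345, 0.1396]), np.float64(0.003419319762386847)) [0.5262 0.2329 0.142 ] [0.5302 0.2338 0.142 ]
tab (array([0.5596, 0.2409, 0.1049]), np.float64(0.004485772391562004)) [0.5581 0.2394 0.104 ] [0.5604 0.2438 0.104 ]
[[0.4925 0.1931 0.    ]
 [0.5797 0.2124 0.    ]
 [0.5606 0.2831 0.    ]] [[0.4755 0.2588 0.    ]
 [0.4944 0.1866 0.    ]]
(np.float64(0.08931808870107774), np.float64(12.500138041861975)) (np.float64(0.07326672764715136), np.float64(105.09055696855474)) (np.float64(0.07460002692176874), np.float64(-75.30196392613279))
stand c [0.5265 0.2381 0.    ]
(np.float64(0.05796892331835128), np.float64(-76.52828039984077)) (np.float64(0.07221937544860496), np.float64(-167.56815812375652))
post (array([ 0.5737, -0.1543,  0.0789]), np.float64(0.004192532547939334)) [ 0.5711 -0.1552  0.084 ] [ 0.5776 -0.1555  0.084 ]
[[ 0.5813 -0.0739  0.012 ]
 [ 0.4702 -0.0738  0.012 ]
 [ 0.4726 -0.2414  0.012 ]] (np.float64(0.11111967606282123), np.float64(179.9581030728758)) (np.float64(0.16762925711010057), np.float64(-89.17065216051762))
[[ 0.475  -0.2384  0.012 ]
 [ 0.5823 -0.239   0.012 ]
 [ 0.5839 -0.0753  0.012 ]] (np.float64(0.1073803914155002), np.float64(-0.31217898181292913)) (np.float64(0.16370945943192505), np.float64(89.45179937422702)) c [ 0.5294 -0.1569  0.012 ] ctop [ 0.527  -0.1576  0.012 ]
```

Triangulation puts the gauge at about (0.527, 0.2345) with yaw about 13.5°. The heights check out: handle top at 140 mm (expected 142) and tab at 105 mm (expected 104). The bench is centred at about (0.528, -0.157) with yaw near 0.5° and the post on the +x side. Next I'll hover over the gauge.

```bash
python3 -m creep '[{"slide":[-156,0,-421],"roll":-32.5,"grip":0},{"slide":[-156,0,-421],"roll":-32.5,"grip":0},{"slide":[-156,0,-421],"roll":-32.5,"grip":0},{"slide":[-156,0,-421],"roll":-32.5,"grip":0},{"slide":[-156,0,-421],"roll":-32.5,"grip":0},{"slide":[-156,0,-421],"roll":-32.5,"grip":0},{"slide":[-156,0,-421],"roll":-32.5,"grip":0},{"slide":[-156,0,-421],"roll":-32.5,"grip":0},{"slide":[-156,0,-421],"roll":-32.5,"grip":0},{"slide":[-156,0,-421],"roll":-32.5,"grip":0},{"slide":[-156,0,-421],"roll":-32.5,"grip":0},{"slide":[-156,0,-421],"roll":-32.5,"grip":0},{"slide":[-156,0,-421],"roll":-32.5,"grip":0},{"slide":[-156,0,-421],"roll":-32.5,"grip":0}]'
python3 - <<'E'
from h import *
o=robot.get_obs();print(o['time'],o['tool_pos'],np.degrees(o['ee_rot']),o['joint_positions'])
s=snapshot("scene")[:,:,::-1].copy();t=snapshot("top")[:,:,::-1].copy()
cv2.imwrite("pics/s2.png",s);cv2.imwrite("pics/t2.png",t)
cv2.imwrite("pics/g2.png",np.hstack([zoom(s,258,110,50,60,8,None),zoom(t,165,165,50,60,8,None)]))
E
```

```text
time: 1.27
tool_pos: [0.5262, 0.2348, 0.2047]
ee_rot: [-1.569, -0.001, 1.804]
wrist_force: [0.2, -0.1, -0.7]
width: 0.0943
1.2667 [0.52618414 0.23480218 0.20472016] [-8.98854590e+01 -4.67394916e-02  1.03371224e+02] [ 3.20726444e-01  1.47273894e-01  1.30596525e+00  9.94143093e-04
  1.69027378e+00 -1.48332503e+00]
```

View pics/g2.png

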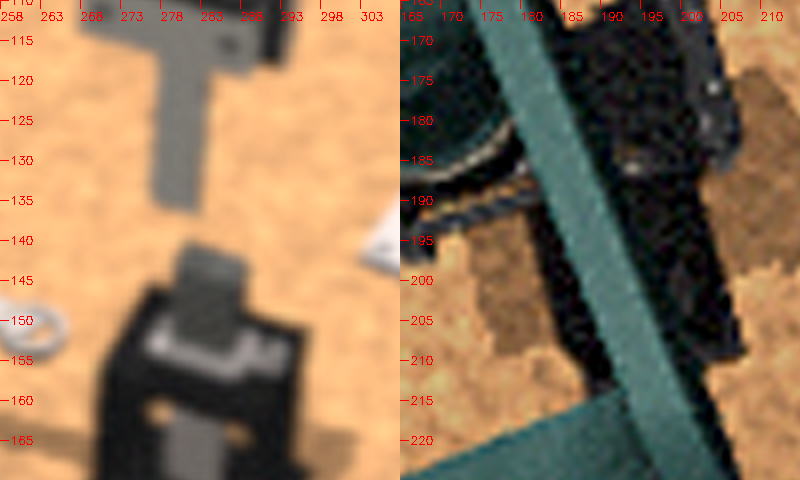

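```bash
python3 - <<'E'
from h import *
o=robot.get_obs();p=o['tool_pos'];y=o['ee_rot'][2];x=np.array([np.cos(y),np.sin(y),0]);z=np.array([-np.sin(y),np.cos(y),0])
for s in(-1,1):
    for d in(.047,.0595):
        for w in(-.008,.008): print(s,d,w,np.round(proj("scene",p+s*d*x+w*z),1))
print(proj("scene",p))
E
```

```text
-1 0.047 -0.008 [282.3 136.1]
-1 0.047 0.008 [277.5 134.7]
-1 0.0595 -0.008 [280.9 138.5]
-1 0.0595 0.008 [276.1 137.1]
1 0.047 -0.008 [292.5 118.5]
1 0.047 0.008 [287.8 117.2]
1 0.0595 -0.008 [293.8 116.3]
1 0.0595 0.008 [289.2 115. ]
(np.float64(285.14160844421826), np.float64(126.46010949117114))
```

View pics/s2.png

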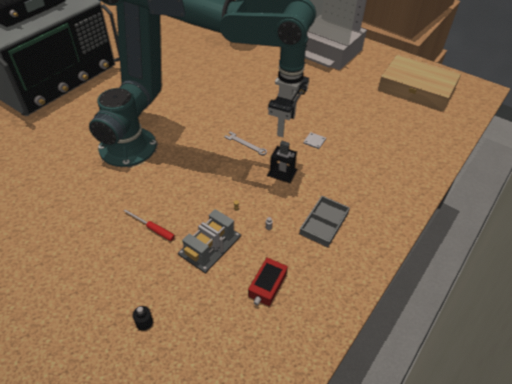

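The open finger and handle line up in the scene view as predicted to within about 1 px: finger tip at (280,136), handle top at (285,142). Next I'll lower the gripper.

```bash
python3 -m creep '[{"slide":[0,30,0],"roll":0,"grip":0},{"slide":[0,60,0],"roll":0,"grip":0},{"slide":[0,85,0],"roll":0,"grip":0},{"slide":[0,104,0],"roll":0,"grip":0.3},{"slide":[0,104,0],"roll":0,"grip":0.55},{"slide":[0,104,0],"roll":0,"grip":0.55},{"slide":[0,104,0],"roll":0,"grip":0.55},{"slide":[0,104,0],"roll":0,"grip":0.55}]'
python3 - <<'E'
from h import *
s=snapshot("scene")[:,:,::-1].copy();t=snapshot("top")[:,:,::-1].copy()
cv2.imwrite("pics/g3.png",np.hstack([zoom(s,258,120,50,60,8,None),zoom(t,165,165,50,60,8,None)]))
o=robot.get_obs();p=o['tool_pos'];y=o['ee_rot'][2];x=np.array([np.cos(y),np.sin(y),0]);z=np.array([-np.sin(y),np.cos(y),0])
for s in(-1,1):
    for w in(-.008,.008): print(s,w,np.round(proj("scene",p+s*o['width']/2*x+w*z),1))
E
```

```text
time: 2.03
tool_pos: [0.5276, 0.2359, 0.1041]
ee_rot: [-1.575, -0.001, 1.806]
wrist_force: [-0.1, -0.6, 1.4]
width: 0.064
-1 -0.008 [282.9 156.5]
-1 0.008 [278.3 155.2]
1 -0.008 [288.7 146. ]
1 0.008 [284.3 144.7]
```

View pics/g3.png

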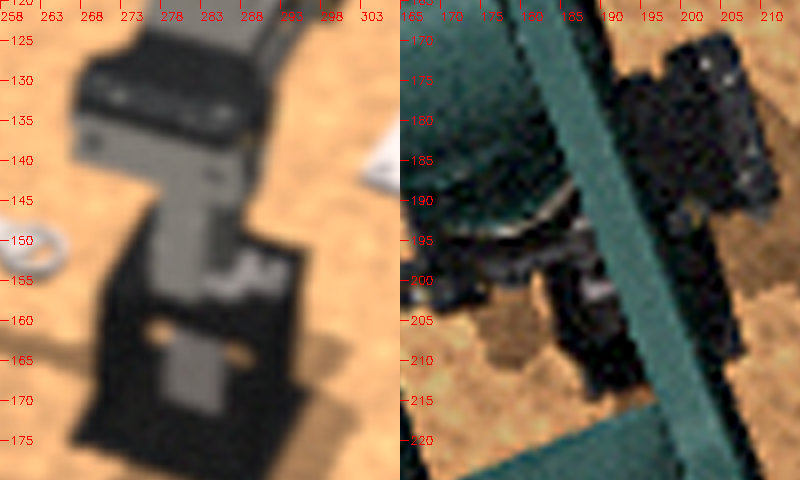

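The finger straddles the handle as predicted: its lower end is seen at (276.6–282.7, 155–157) against a predicted (278–283, 155–156.5). Closing now.

```bash
python3 -m creep '[{"slide":[0,0,0],"roll":0,"grip":0.7},{"slide":[0,1,0],"roll":0,"grip":0.75},{"slide":[0,2,0],"roll":0,"grip":0.8},{"slide":[0,2,0],"roll":0,"grip":0.85},{"slide":[0,2,0],"roll":0,"grip":0.9},{"slide":[0,2,0],"roll":0,"grip":1},{"slide":[0,2,0],"roll":0,"grip":1},{"slide":[0,2,0],"roll":0,"grip":1},{"slide":[0,2,0],"roll":0,"grip":1},{"slide":[0,2,0],"roll":0,"grip":1},{"slide":[0,2,0],"roll":0,"grip":1}]'
```

```text
time: 3.05
tool_pos: [0.5266, 0.2348, 0.0994]
ee_rot: [-1.571, -0.0, 1.805]
wrist_force: [0.3, -1.2, -1.3]
width: 0.0157
```

Gripped: width is 15.7 mm and the side force is small. Lifting straight up.

```bash
python3 -m creep '[{"slide":[0,-10,0],"roll":0,"grip":1},{"slide":[0,-25,0],"roll":0,"grip":1},{"slide":[0,-45,0],"roll":0,"grip":1},{"slide":[0,-70,0],"roll":0,"grip":1},{"slide":[0,-95,0],"roll":0,"grip":1},{"slide":[0,-115,0],"roll":0,"grip":1},{"slide":[0,-120,0],"roll":0,"grip":1},{"slide":[0,-120,0],"roll":0,"grip":1},{"slide":[0,-120,0],"roll":0,"grip":1},{"slide":[0,-120,0],"roll":0,"grip":1}]'
python3 - <<'E'
from h import *
s=snapshot("scene")[:,:,::-1].copy();t=snapshot("top")[:,:,::-1].copy()
cv2.imwrite("pics/s4.png",s);cv2.imwrite("pics/t4.png",t)
cv2.imwrite("pics/g4.png",np.hstack([zoom(s,258,90,50,75,7,None),zoom(t,165,165,55,75,7,None)]))
# gap direction, from top0 flange top edges
print(robot.get_obs())
E
```

```text
time: 3.88
tool_pos: [0.5257, 0.2346, 0.2174]
ee_rot: [-1.567, 0.0, 1.805]
wrist_force: [0.5, 0.1, -2.0]
width: 0.0161
{'time': 3.9833, 'joint_positions': array([ 3.21174330e-01,  1.45889212e-01,  1.28285521e+00,  1.08949398e-04,
        1.71670507e+00, -1.48407478e+00]), 'qvel': array([-0.00043944, -0.00330992, -0.00818996, -0.00168865,  0.0020507 ,
        0.00013284]), 'joint_torque': array([ 1.54399127e-02, -3.77273905e+01, -3.12736917e+01, -8.10049387e-03,
        8.84889951e-02,  4.59715773e-05]), 'tool_pos': array([0.5257655 , 0.23460864, 0.2172712 ]), 'ee_rot': array([-1.56694464e+00,  2.26604090e-04,  1.80526518e+00]), 'wrist_force': array([ 1.13089411,  0.06422067, -1.42767082]), 'wrist_torque': array([ 0.02597233,  0.02651744, -0.02302508]), 'width': 0.016092535205862613}
```

View pics/g4.png

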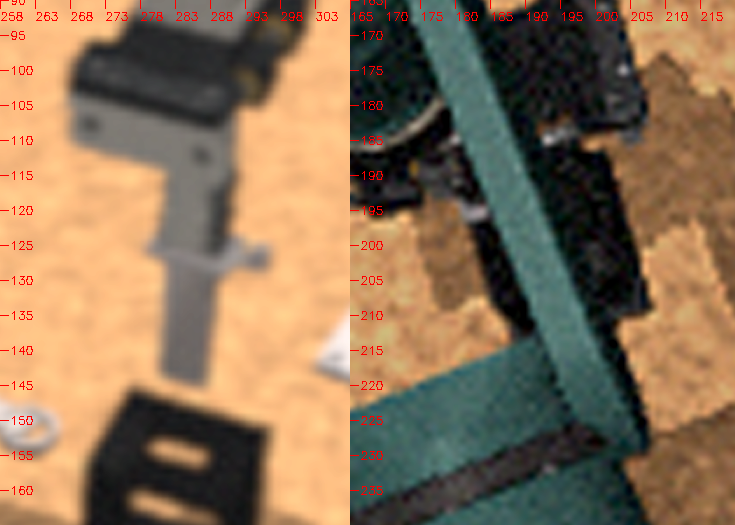

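The gauge is out of the stand and hanging upright, tip at about (284,144) and tab to the right at (295,127). Next I'll measure the gap line from the first pictures and calibrate the scene camera on the tip.

```bash
python3 - <<'E'
from h import *
np.set_printoptions(precision=4,suppress=True,linewidth=150)
o=robot.get_obs();p=o['tool_pos'].copy();p[2]-=.0874
print("pred tip px",proj("scene",p), "seen 284.2 144.3")
s=cv2.imread("pics/scene0.png");t=cv2.imread("pics/top0.png")
print(t[180:202,296:312].mean(2).astype(int))
cv2.imwrite("pics/b2.png",np.hstack([zoom(s,195,216,26,30,15,None,2),zoom(t,292,174,20,30,15,None,2)]))
E
```

```text
pred tip px (np.float64(283.46595152270623), np.float64(144.59204972865047)) seen 284.2 144.3
[[ 54  48  51  52  32  69  60  50  77  93  64  51  55  57  48  46]
 [ 48  51  50  51  47 140  99  39  91 150  82  51  48  67  68  67]
 [ 69  79  79  40  31 139 112  32  67 139  97  67  74  94 101 107]
 [103 133 136  76  38 133 110  37  56 144  84  56  69  58  54  46]
 [ 53  40  37  41   9 109 129  56  26 136  97  68  68  68  69  82]
 [ 77  86  87 102  36 125 132  56  20 137 109  98 104 100 101  99]
 [103 103 102 109  33 111 134  53   9 131 127 101  97  97  98  97]
 [102 100 107 103  53 108 142  60  18 120 123 104  98  98 100  97]
 [100  99 102 104  47 107 143  61  10 114 126 103 103  97 103  99]
 [ 99 102  98 103  58  99 147  69  19 109 134  90  93  99  96  96]
 [ 99 102 101 105  64  67 143  78  23 102 143  87 100 102  97  99]
 [ 98 102  99 105  66  60 140  81  18  98 144  81  95  99  99  94]
 [ 99  99 101 104  78  48 137 101  33  61 139  93  96 101  99 100]
 [102 101 105 106  89  39 134 109  39  54 143 105  99  96  94  96]
 [100 100  98 100  97  29 129 136  52  38 131 114 105  97  95  95]
 [ 92 103  96  99 100  28 126 132  50  27 137 116  98 100 106 107]
 [101 106 106 119  93  23 118 135  53  16 132 130  67  79 104 109]
 [103 111 116 130 121  36 115 142  57  25 124 122  53  53  48  42]
 [ 39  28  23  15  17  20 103 119  70  49  69  75  57  63  41  47]
 [ 47  47  51  21  33  34  42  31  33  34  24  72 131 130 100  98]
 [100  93  81  42  29  36  47  31  33  36  40  45  47  45  43  50]
 [ 47  49  61  58  37  45  45  44  37  39  42  50  52  50  51  53]]
```

View pics/b2.png

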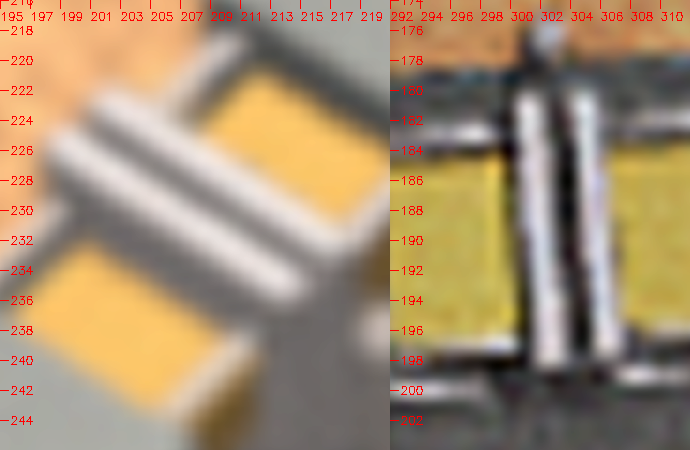

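```bash
python3 - <<'E'
from h import *
np.set_printoptions(precision=4,suppress=True,linewidth=150)
s=cv2.imread("pics/scene0.png").astype(float);t=cv2.imread("pics/top0.png").astype(float)
# bright, unsaturated
def sub(w,x): return (w*x).sum()/w.sum()
# top: streaks by min(B,G,R)
m=t.min(2)
A=[];B=[]
for v in range(182,197):
    c1=300.9+(v-181)*(302.2-300.9)/17; c2=304.6+(v-181)*(306.6-304.6)/17
    out=[]
    for c in(c1,c2):
        x=np.arange(int(c)-2,int(c)+4);w=np.clip(m[v,x]-75,0,None)*(abs(x-c)<2.2);out.append(sub(w,x))
    A.append((out[0],v));B.append((out[1],v))
A=np.array(A);B=np.array(B)
def line(P,n):
    W=np.array([onz(n,u,v,.084) for u,v in P]);f=np.polyfit(W[:,0],W[:,1],1);return f,np.std(W[:,1]-np.polyval(f,W[:,0]))
for n,P in(("A",A),("B",B)):
    f,r=line(P,"top");print(n,"y at x=.528",np.polyval(f,.528),"yaw deg",np.degrees(np.arctan(f[0])),"res",r)
m=s.min(2)
A=[];B=[]
for u in range(200,216):
    # streak approx: near streak (198,226)->(214,235.5); far (202,223)->(217,232)
    c1=226+(u-198)*9.5/16;c2=222.7+(u-201)*9.3/16
    for c,L in((c1,B),(c2,A)):
        y=np.arange(int(c)-3,int(c)+5);w=np.clip(m[y,u]-135,0,None)*(abs(y-c)<2.2)
        if w.sum()>20:L.append((u,sub(w,y)))
for n,P in(("A",A),("B",B)):
    print(np.array(P)[::5].tolist());f,r=line(P,"scene");print(n,"scene y at .528",np.polyval(f,.528),np.degrees(np.arctan(f[0])),r)
E
```

```text
A y at x=.528 -0.14964273913556755 yaw deg -0.12051829764830038 res 0.00029872646148202975
B y at x=.528 -0.16275727281605987 yaw deg 0.12512683401857175 res 0.00033757012292373937
[]Traceback (most recent call last):
  File "<stdin>", line 29, in <module>
  File "<stdin>", line 17, in line
IndexError: too many indices for array: array is 1-dimensional, but 2 were indexed
```

```bash
python3 - <<'E'
from h import *
s=cv2.imread("pics/scene0.png").astype(float)
m=s.min(2)
A=[];B=[]
for u in range(201,214):
    c1=226+(u-198)*9.5/16;c2=222.7+(u-201)*9.3/16
    for c,L in((c1,B),(c2,A)):
        y=np.arange(int(c)-3,int(c)+5);w=np.clip(m[y,u]-95,0,None)*(abs(y-c)<2.2)
        if w.sum()>20:L.append((u,(w*y).sum()/w.sum()))
for n,P in(("A",A),("B",B)):
    W=np.array([onz("scene",u,v,.084) for u,v in P]);f=np.polyfit(W[:,0],W[:,1],1)
    print(len(P),P[0],P[-1],n,"scene y at .528",np.polyval(f,.528),np.degrees(np.arctan(f[0])),np.std(W[:,1]-np.polyval(f,W[:,0])))
E
```

```text
12 (202, np.float64(222.89333333333335)) (213, np.float64(229.4655172413793)) A scene y at .528 -0.14896636538502045 -0.08642350664325665 0.00035738406938591816
13 (201, np.float64(226.73584905660377)) (213, np.float64(234.13793103448276)) B scene y at .528 -0.1623462209137144 0.3430816361120663 0.0002661958738626041
```

Both views agree on the gap: centre y ≈ -0.156, yaw ≈ 0.1–0.2°, ridge spacing 13.2 mm, so a gap of about 5.2 mm (within 4.4–6.2). Carrying the gauge over at a tip height of 130 mm and turning it by 13.3°.

```bash
python3 -m creep '[{"slide":[-15,0,3.5],"roll":1,"grip":1},{"slide":[-45,0,10.5],"roll":3,"grip":1},{"slide":[-80,0,18.6],"roll":5,"grip":1},{"slide":[-118,0,27.4],"roll":7,"grip":1},{"slide":[-156,0,36.2],"roll":9,"grip":1},{"slide":[-194,0,45],"roll":11,"grip":1},{"slide":[-232,0,54],"roll":13.3,"grip":1},{"slide":[-270,0,62.7],"roll":13.3,"grip":1},{"slide":[-308,0,71.5],"roll":13.3,"grip":1},{"slide":[-340,0,79],"roll":13.3,"grip":1},{"slide":[-362,0,84],"roll":13.3,"grip":1},{"slide":[-375,0,87],"roll":13.3,"grip":1},{"slide":[-380,0,88.4],"roll":13.3,"grip":1},{"slide":[-381,0,88.4],"roll":13.3,"grip":1},{"slide":[-381,0,88.4],"roll":13.3,"grip":1},{"slide":[-381,0,88.4],"roll":13.3,"grip":1},{"slide":[-381,0,88.4],"roll":13.3,"grip":1}]'
python3 - <<'E'
from h import *
s=snapshot("scene")[:,:,::-1].copy();t=snapshot("top")[:,:,::-1].copy()
cv2.imwrite("pics/s5.png",s);cv2.imwrite("pics/t5.png",t)
cv2.imwrite("pics/g5.png",np.hstack([zoom(s,180,170,60,75,7,None),zoom(t,275,165,45,75,7,None)]))
o=robot.get_obs();print(o);p=o['tool_pos'].copy();p[2]-=.0874
print("pred tip px",proj("scene",p), proj("top",p))
E
```

```text
time: 5.4
tool_pos: [0.5293, -0.1548, 0.2196]
ee_rot: [-1.571, -0.0, 1.575]
wrist_force: [-0.2, 0.8, -1.5]
width: 0.0161
{'time': 5.5, 'joint_positions': array([-3.88030223e-01,  8.82440318e-02,  1.34172949e+00,  3.22031301e-04,
        1.71133835e+00, -1.96289923e+00]), 'qvel': array([-0.00426788,  0.00120821, -0.00304301, -0.00131604, -0.00110895,
       -0.00219693]), 'joint_torque': array([-4.42591938e-02, -3.48296642e+01, -3.10166109e+01, -4.25852439e-02,
        6.06156187e-02,  1.44435078e-03]), 'tool_pos': array([ 0.52932373, -0.15509669,  0.21966567]), 'ee_rot': array([-1.57117765e+00, -1.87346482e-04,  1.57491420e+00]), 'wrist_force': array([ 0.11750663, -0.56318562, -1.24238034]), 'wrist_torque': array([ 0.03652084, -0.01001226, -0.01631523]), 'width': 0.016043966421266525}
pred tip px (np.float64(207.43649252520757), np.float64(218.34137108481366)) (np.float64(305.0264584691568), np.float64(185.14287634416746))
```

View pics/g5.png

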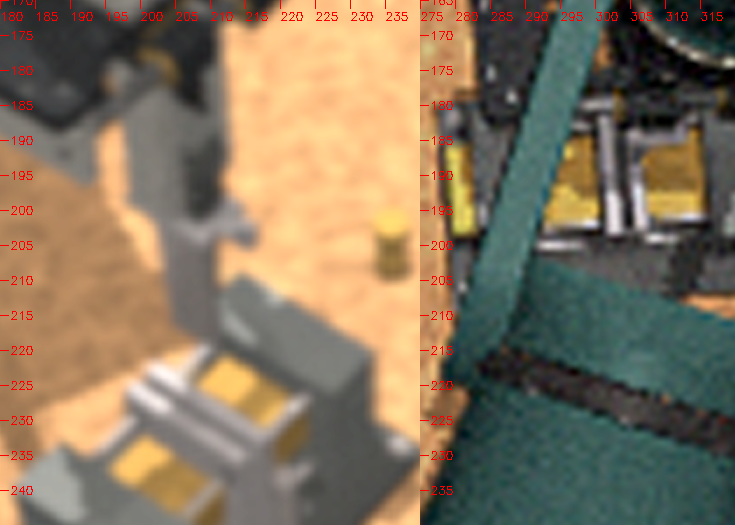

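Tip seen at (207.7, 217.6) against a predicted (207.4, 218.3), a bias equal to about +1.3 mm in y, so the true gap centre is about y = -0.157. Shifting 1.7 mm and lowering to just above the mouth.

```bash
python3 -m creep '[{"slide":[-1.7,8,1],"roll":0.2,"grip":1},{"slide":[-1.7,20,1],"roll":0.2,"grip":1},{"slide":[-1.7,32,1],"roll":0.2,"grip":1},{"slide":[-1.7,40,1],"roll":0.2,"grip":1},{"slide":[-1.7,42,1],"roll":0.2,"grip":1},{"slide":[-1.7,42,1],"roll":0.2,"grip":1},{"slide":[-1.7,42,1],"roll":0.2,"grip":1},{"slide":[-1.7,42,1],"roll":0.2,"grip":1},{"slide":[-1.7,42,1],"roll":0.2,"grip":1},{"slide":[-1.7,42,1],"roll":0.2,"grip":1},{"slide":[-1.7,42,1],"roll":0.2,"grip":1},{"slide":[-1.7,42,1],"roll":0.2,"grip":1}]'
python3 - <<'E'
from h import *
s=snapshot("scene")[:,:,::-1].copy();t=snapshot("top")[:,:,::-1].copy()
cv2.imwrite("pics/g6.png",np.hstack([zoom(s,190,200,36,45,11,None),zoom(t,285,170,30,45,11,None)]))
o=robot.get_obs();print(o['tool_pos'],o['wrist_force'],o['ee_rot']);p=o['tool_pos'].copy();p[2]-=.0874
print("pred tip px",proj("scene",p), proj("top",p))
E
```

```text
time: 6.5
tool_pos: [0.5283, -0.158, 0.1778]
ee_rot: [-1.571, 0.0, 1.57]
wrist_force: [-0.0, 0.3, -1.8]
width: 0.0161
[ 0.52822269 -0.15796729  0.17761557] [-1.16958061 -1.3062386  -1.40812497] [-1.57111790e+00 -4.49387507e-08  1.56956597e+00]
pred tip px (np.float64(207.39099252852344), np.float64(227.92665475890095)) (np.float64(304.4875218393632), np.float64(187.93050630226062))
```

View pics/g6.png

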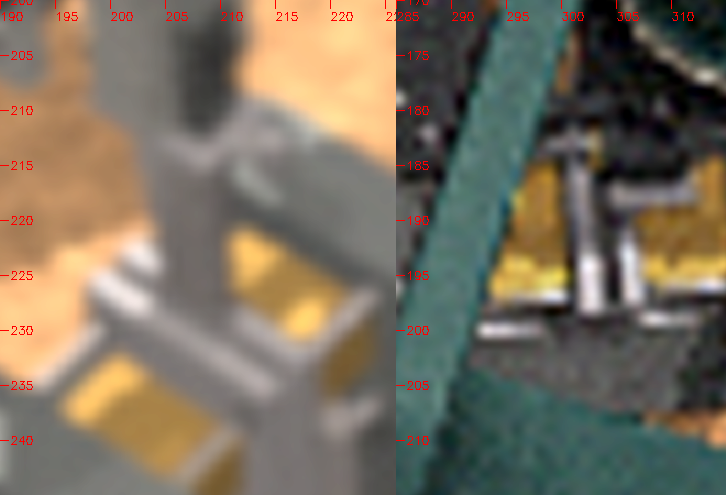

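The blade (tip about (207.5, 228)) now stands over the gap between the two ridges. I'll take a force baseline, then enter.

```bash
cat > f.py <<'E'
from h import *
def favg(n=8):
    L=[];P=[]
    for i in range(n):
        snapshot("top");o=robot.get_obs();L.append(np.r_[o['wrist_force'],o['wrist_torque']]);P.append(np.r_[o['tool_pos'],o['ee_rot'],o['joint_torque']])
    np.set_printoptions(precision=4,suppress=True,linewidth=150)
    print("t",o['time'],"F",np.mean(L,0),"sd",np.std(L,0)[:3],"\npos",np.mean(P,0)[:6],"tau",np.mean(P,0)[6:],"w",o['width'])
if __name__=="__main__": favg()
E
python3 f.py
python3 -m creep '[{"slide":[0.8,0,0],"roll":0,"grip":1},{"slide":[0.8,4,0],"roll":0,"grip":1},{"slide":[0.8,8,0],"roll":0,"grip":1},{"slide":[0.8,12,0],"roll":0,"grip":1},{"slide":[0.8,16,0],"roll":0,"grip":1},{"slide":[0.8,20,0],"roll":0,"grip":1},{"slide":[0.8,20,0],"roll":0,"grip":1},{"slide":[0.8,20,0],"roll":0,"grip":1},{"slide":[0.8,20,0],"roll":0,"grip":1}]'
python3 f.py
```

```text
t 7.0 F [ 0.0822  0.045  -1.5433  0.0504  0.0114 -0.0027] sd [0.6107 0.4812 0.2978] 
pos [ 0.5282 -0.1579  0.1775 -1.5708 -0.0001  1.5696] tau [ -0.0002 -35.0436 -30.8077  -0.0425   0.0618   0.    ] w 0.015842647611049646
time: 7.75
tool_pos: [0.5279, -0.1568, 0.1571]
ee_rot: [-1.57, -0.001, 1.57]
wrist_force: [-0.5, 2.1, -2.9]
width: 0.0158
t 8.15 F [-0.5297  2.157  -2.1273  0.5494  0.1246 -0.0007] sd [0.6879 0.2567 0.3408] 
pos [ 0.528  -0.1569  0.1574 -1.5703 -0.0006  1.5697] tau [ -0.9354 -35.5946 -31.5789  -0.7257  -0.4455  -0.0062] w 0.015840676905359587
```

The blade is inside (tip z ≈ 70 mm), with Fy = +2.1 N from the -y flange, so it sits about 1.3 mm too far toward -y. Re-centring.

```bash
python3 -m creep '[{"slide":[0.7,0,0],"roll":0,"grip":1},{"slide":[1.3,0,0],"roll":0,"grip":1},{"slide":[1.3,0,0],"roll":0,"grip":1},{"slide":[1.3,0,0],"roll":0,"grip":1},{"slide":[1.3,0,0],"roll":0,"grip":1}]'
python3 f.py
python3 -m creep '[{"slide":[0,4,0],"roll":0,"grip":1},{"slide":[0,8,0],"roll":0,"grip":1},{"slide":[0,10,0],"roll":0,"grip":1},{"slide":[0,10,0],"roll":0,"grip":1},{"slide":[0,10,0],"roll":0,"grip":1},{"slide":[0,10,0],"roll":0,"grip":1}]'
python3 f.py
```

```text
time: 8.57
tool_pos: [0.5284, -0.1562, 0.1578]
ee_rot: [-1.572, 0.001, 1.57]
wrist_force: [-0.5, 0.5, -1.4]
width: 0.0156
t 8.9667 F [-0.0136  0.223  -1.3761  0.145   0.0063 -0.0124] sd [0.3253 0.3022 0.252 ] 
pos [ 0.5284 -0.1561  0.1577 -1.5715  0.0005  1.5695] tau [ -0.2306 -34.9716 -30.5703  -0.2181  -0.0076  -0.0025] w 0.016066675158195112
time: 9.47
tool_pos: [0.5279, -0.1557, 0.1471]
ee_rot: [-1.57, -0.001, 1.57]
wrist_force: [0.4, 0.3, -1.8]
width: 0.0157
t 9.8667 F [-0.3958  1.0804 -1.7086  0.3131  0.0931 -0.0041] sd [0.5581 0.5593 0.4626] 
pos [ 0.528  -0.1557  0.1474 -1.5705 -0.0004  1.5697] tau [ -0.517  -35.371  -31.0137  -0.4086  -0.2348  -0.0051] w 0.01566176591035104
```

```bash
python3 -m creep '[{"slide":[0.4,3,0],"roll":0,"grip":1},{"slide":[0.4,6,0],"roll":0,"grip":1},{"slide":[0.4,9,0],"roll":0,"grip":1},{"slide":[0.4,10,0],"roll":0,"grip":1},{"slide":[0.4,10,0],"roll":0,"grip":1},{"slide":[0.4,10,0],"roll":0,"grip":1},{"slide":[0.4,10,0],"roll":0,"grip":1}]'
python3 f.py
```

```text
time: 10.45
tool_pos: [0.5284, -0.1556, 0.1373]
ee_rot: [-1.571, 0.0, 1.57]
wrist_force: [1.0, 1.0, -2.3]
width: 0.016
t 10.85 F [ 1.1804  0.0644 -1.9413  0.064  -0.4114 -0.0016] sd [0.6418 0.4933 0.6297] 
pos [ 0.5284 -0.1555  0.1373 -1.5712  0.0001  1.5696] tau [ -0.3476 -35.4149 -29.8549  -0.3697   0.6671  -0.0112] w 0.016010517730482943
```

```bash
python3 -m creep '[{"slide":[0,2,0],"roll":0,"grip":1},{"slide":[0,4,0],"roll":0,"grip":1},{"slide":[0,6,0],"roll":0,"grip":1},{"slide":[0,6,0],"roll":0,"grip":1},{"slide":[0,6,0],"roll":0,"grip":1},{"slide":[0,6,0],"roll":0,"grip":1}]'
python3 f.py
python3 - <<'E'
from h import *
s=snapshot("scene")[:,:,::-1].copy();t=snapshot("top")[:,:,::-1].copy()
cv2.imwrite("pics/g7.png",np.hstack([zoom(s,180,200,50,60,8,None),zoom(t,280,165,40,60,8,None)]))
E
```

```text
time: 11.35
tool_pos: [0.5281, -0.1555, 0.1315]
ee_rot: [-1.571, 0.0, 1.57]
wrist_force: [0.7, 0.8, 0.6]
width: 0.0157
t 11.75 F [ 0.0941  0.2079  1.5754  0.0441 -0.0341 -0.0021] sd [0.4673 0.4749 0.3405] 
pos [ 0.5281 -0.1555  0.1315 -1.5707  0.      1.5696] tau [ -0.0499 -33.7615 -28.8698  -0.0926   0.103   -0.0129] w 0.015566147466284352
```

View pics/g7.png

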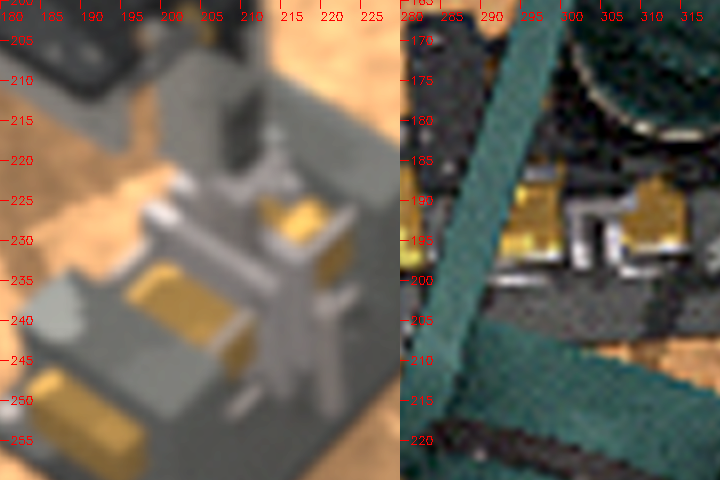

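Centred (Fy ≈ 0.2 N), with an upward reaction of about +3.1 N against the baseline at a depth of 40 mm. Going deeper gently.

```bash
python3 -m creep '[{"slide":[0.1,1.5,0],"roll":0,"grip":1},{"slide":[0.1,3,0],"roll":0,"grip":1},{"slide":[0.1,4.5,0],"roll":0,"grip":1},{"slide":[0.1,6,0],"roll":0,"grip":1},{"slide":[0.1,7.5,0],"roll":0,"grip":1},{"slide":[0.1,7.5,0],"roll":0,"grip":1},{"slide":[0.1,7.5,0],"roll":0,"grip":1},{"slide":[0.1,7.5,0],"roll":0,"grip":1}]'
python3 f.py
```

```text
time: 12.52
tool_pos: [0.5284, -0.1554, 0.1238]
ee_rot: [-1.571, -0.0, 1.57]
wrist_force: [1.1, -0.5, 2.3]
width: 0.016
t 12.9167 F [ 1.5594 -0.547   1.0037 -0.0607 -0.3619 -0.0169] sd [0.4797 0.4713 0.5813] 
pos [ 0.5283 -0.1554  0.1238 -1.5712 -0.      1.5696] tau [ -0.0109 -33.7176 -28.0031  -0.1237   0.6762  -0.0151] w 0.01601675953980701
```

```bash
python3 -m creep '[{"slide":[-0.2,1,0],"roll":0,"grip":1},{"slide":[-0.2,2,0],"roll":0,"grip":1},{"slide":[-0.2,3,0],"roll":0,"grip":1},{"slide":[-0.2,4,0],"roll":0,"grip":1},{"slide":[-0.2,4,0],"roll":0,"grip":1},{"slide":[-0.2,4,0],"roll":0,"grip":1}]'
python3 f.py
python3 - <<'E'
from h import *
s=snapshot("scene")[:,:,::-1].copy();t=snapshot("top")[:,:,::-1].copy()
cv2.imwrite("pics/g8.png",np.hstack([zoom(s,180,200,50,60,8,None),zoom(t,280,165,40,60,8,None)]))
E
```

```text
time: 13.42
tool_pos: [0.5281, -0.1555, 0.12]
ee_rot: [-1.571, -0.0, 1.57]
wrist_force: [0.5, 0.4, 3.5]
width: 0.0158
t 13.8167 F [ 0.1434  0.3663  4.2559  0.0584 -0.0212 -0.0068] sd [0.5706 0.498  0.3579] 
pos [ 0.5281 -0.1555  0.12   -1.5707 -0.0001  1.5696] tau [ -0.0837 -32.274  -27.2876  -0.1167   0.0937  -0.0153] w 0.015535395889546208
```

View pics/g8.png

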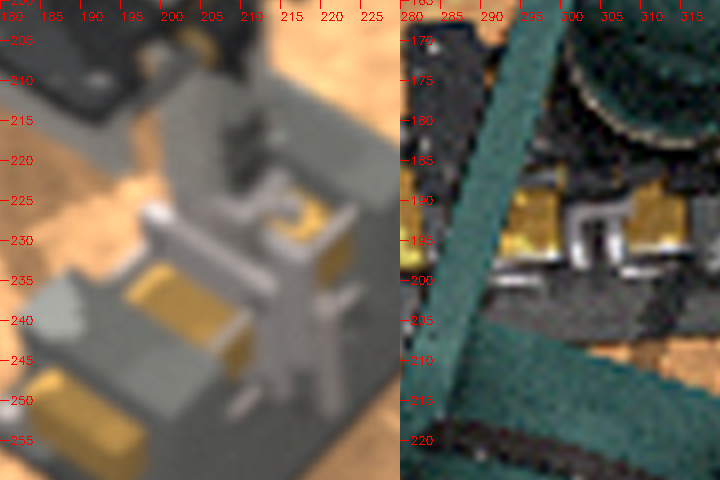

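The push is 5.8 N, Fy about 0.3 N, tip z ≈ 33 mm (51 mm deep), and the gauge is upright with the tab at about (214,222) on the post side. Handing in.

```bash
python3 -c "
from bench import ticket
print(ticket.close_job())"
```

```text
the job is handed in; nothing more can be done
None
```

I lifted the taper gauge straight out of its stand and turned it about 13° so its tab faces the index post. I then slid it down into the gap and handed the job in at about 14 s with the gauge still gripped. No verdict was reported.

**Last checks**
- **Depth:** the tip is about 51 mm below the flange tops, at z ≈ 33 mm, well off the base.
- **Push:** about 5.8 N against the force baseline taken before entering the gap. It had read about 2.5 N at the stop before, so I went 4 mm deeper.
- **Centring:** the sideways force is about 0.3 N, within the sensor noise of about 0.5 N.
- **Attitude and grip:** the tool reads vertical, with its yaw within about 0.3° of the measured gap line. The finger opening is 15.5 mm on the 16 mm handle.

**What disagreed or was not measured**
- **Gap position:** the tip check in the pictures suggested a gap centre near y = -0.157 m. The flange contact forces showed -0.1555 m, which is what the first pictures had given, so I corrected by feel. On entry one flange briefly took about 2 N.
- **Flange travel:** I inferred roughly 2 mm on each side from the depth and a gap of about 5.2 mm, but did not measure it directly.

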